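Open the stuck jar of adapters

TASK

The screw cap of the brown square jar in the bench holder is stuck and I need the adapters inside. Grip the cap firmly and break it loose with a short hard twist, then spin it off, letting the hand rise with it: do not lean on the thin glass or pull the jar up out of its holder. Set the cap down by hand (do not drop it), top side up, in the shallow metal tray, and leave the open jar standing in its holder and the other things where they are.

Things in the scene. Friction and masses are not known exactly. Their poses are not given: they have to be found in the camera images.
- cap_mid (a point): Centre (half-way up) of the loose black ribbed screw cap: round, 60 mm across, 30 mm high, 150 g, flat top, open below; z up along the screw axis. Anticlockwise from above opens. Stuck: 0.7 to 1 N m through the first 0.4 to 0.8 rad (seal ring gummed to the rim; a 15 N grip slips, 50 N holds), then hardly any. It climbs a few mm per rad (play under 1 mm), is off within 2.7 rad; more does no harm.
- jar: Loose square brown glass jar, 70 x 70 mm, 76 mm to its flat shoulder (10 mm below the cap's edge), then a threaded neck 53 mm across to the rim at 105 mm; 0.37 to 0.55 kg with two adapters inside. Origin: centre of its underside, z up, x and y square to its sides. It only stands in the holder: a pull greater than its weight lifts it; leaning on it with 15 N or more may crack it.
- holder: Aluminium plate 116 x 116 x 10 mm fixed to the bench, with four corner angles (tops 43 mm above the bench) round a 72 mm square pocket that keeps the jar from turning. Origin: centre of its underside on the bench; x and y along its sides.
- holder_pad: Black rubber pad 66 x 66 x 3 mm on the floor of the holder's pocket, on which the jar stands; its top is 13 mm above the bench. Origin: centre of its underside.
- tray_mid (a point): Centre of the floor of the shallow steel tray fixed on the bench: 170 mm (x) by 130 mm (y), floor 3 mm above the bench, rim 10 mm high and 3 mm thick. The cap's place is the middle of it; an adapter stands near its +x +y corner.
- adapter_3: Bystander: coax adapter 16 x 16 x 32 mm standing in the tray, 66 mm (x) and 44 mm (y) from the tray's centre. Origin: centre of its underside.
- marker: Bystander: black marker, 12 x 130 x 14 mm, lying between the holder and the tray. Origin: centre of its underside.
- loupe: Bystander: black eye loupe, 32 mm across, 21 mm high. Origin: centre of its underside.
- vial: Bystander: small white vial with a red cap, 25 mm across, 56 mm tall, standing. Origin: centre of its underside.
- multimeter: Bystander: yellow multimeter, 144 x 74 x 39 mm, lying behind the holder. Origin: centre of its underside.
Things that resemble listed ones, but are neither listed nor needed, are in the scene too. Of the things shaped like the part that bears cap_mid, the black one is meant.

How it is judged:
By the outcome, as a careful person would: the job done as asked, in the order asked, and still so for the second after the job is handed in, with the robot touching nothing.
It also fails if it takes over 64 s, if anything falls off the work surface, if the arm or the gripper's body presses on something with over 40 N, if the wrist force passes 120 N, or if a joint passes its speed limit or range.

ROBOT

A 6-joint arm with a two-finger parallel gripper is mounted at the origin on a cart in front of the work surface, level with it; the furniture and walls round the work are solid. World frame = base frame: x ahead of the robot, y to its left, z up, the work surface at z = 0. Lengths are in m, angles in rad, forces in N, time in s.
With the tool pointing down it reaches from about 0.4 to 0.825 m from the base axis. Payload 7 kg.
Tool frame: the origin (TCP) lies midway between the tips of the shut fingers; the grasp point (between the pads) lies 19 mm behind it; z points along the fingers, y is the direction in which the jaws open and shut (so a half turn about z gives the same grasp; the last joint's range is limited). The gripper opens to 88 mm and grips with 3 to 60 N. Pads are 19 mm wide; open, the fingers measure 130 mm over their backs; the gripper's body (78 mm by 193 mm) begins 47 mm behind the grasp point.
Start: joints at [1.39, 0.359, 0.012, 0, -1.224, -0.288], TCP at [0.305, 0.602, 0.227] pointing down, gripper open.
Joint ranges: [-3.07, 3.07], [-1.43, 2.12], [-1.02, 1.25], [-3.03, 1.67], [-3.05, -0], [-3.03, 3.03]. Speed limits (rad/s): [2.39, 2.39, 3.01, 3.14, 3.14, 3.14].

INTERFACE

Orientations are given as [roll, pitch, yaw] about the fixed x, y, z axes, in that order (R = Rz(yaw) Ry(pitch) Rx(roll)).
In Python, from station import get_state, grab_frame, camera_info, job_done gives the robot as it stands. The module is installed in compiled form; this text tells all that it offers.
- The arm moves only by the shell command python3 -m inch 'ROWS' [FORCE]. ROWS is JSON, a list that holds one entry, the list of rows, each a list of 7 numbers: the shift along the tool's x, y, z normalised to -1 to 1, where 1 is 50 cm, then the turn, a rotation vector about the tool's x, y, z normalised to -1 to 1, where 1 is 180 degrees, then the closure, from 0 (fully open) to 1 (shut). A call has 1 to 20 rows; each row shifts and turns the commanded pose from where the row before left it, along the tool's axes as they then stand; what a row does not reach is not made up. A row lasts 1/10 s, in which the tool goes at most 50 mm and 8.59 degrees, less where a joint would pass 70% of its speed; a pose out of reach is approached as far as the arm can. A call with a number of a shift or a turn outside -1 to 1 is refused whole. A call with a gripper value outside its range is refused whole. The fingers move at their own pace and stop on an object; FORCE is the grip in N (left out, the last holds). Time passes only in rows, so rows that do not move let the fingers close. It gives the time, the measured TCP pose, the force and the opening at its end, in the units of the state.
- get_state(): the state, without advancing time (a new reading comes with each control period).
- grab_frame(name): name is "side" or "top" or "wrist"; returns the picture (480x640x3 uint8, blue, green, red); there is no depth.
- camera_info(name): a dict with "vertical_fov" (degrees; the focal length in pixels is half the picture's height over the tangent of half this angle, whatever the lens; pixels are square), "cx", "cy" (the principal point, pixels), "k1" (the pictures are not rectified: a ray, as slopes to the right and down, at radius r is drawn at 1 + k1 r^2 times it, then the intrinsics apply), "R" (3x3) and "t" (3): a world point X has camera coordinates R X + t. Camera axes: x right, y down, z forward; pixel columns grow to the right and rows downward; lengths in m; the calibration is good to about 2 mm. A picture is of the moment at which its call begins: read the wrist's pose just before it. camera_info takes no time and is no camera call; for the wrist camera it gives the pose at the moment of the call.
- job_done(): hands the job in, once; it reports no verdict.
The state is a dict: "t": time; "q": joint angles; "qd": joint speeds; "joint_efforts": joint torques, N m; "eef_pos": TCP position; "ee_rot": TCP orientation; "force": force on the tool from outside, world axes, zero at the start; "moment": the same for the moment, N m; "width": finger opening in m.
Only numpy, scipy, OpenCV 4.12 (cv2) and the standard library are available. Lean on these libraries where they do the work, as an engineer would, in place of code of your own. Each camera call takes 0.05 s, during which the arm holds its last target.

## Working session

There is one attempt and no reset: what is moved stays moved. The work goes in short steps, Python scripts to look and compute and a shell command to move; the robot and the scene stay as the last step left them, time stands still between calls to the robot, and variables do not carry over. Pictures are saved under pics/ and viewed, and the job is handed in when it is done.

```bash
mkdir -p pics; python3 - <<'E'
from station import *
import cv2
s=get_state();print(s)
for n in ("side","top","wrist"):
    c=camera_info(n);print(n,c)
    cv2.imwrite(f"pics/{n}0.png",grab_frame(n))
E
```

```text
{'t': 0.0, 'q': array([ 1.39010945e+00,  3.59365944e-01,  1.10808835e-02, -3.42532316e-04,
       -1.22408699e+00, -2.88101897e-01]), 'qd': array([ 0.00017167, -0.00151303, -0.00064039, -0.00274409,  0.00051256,
        0.00011501]), 'joint_efforts': array([ 6.50367638e-04, -5.82714164e+01,  2.93042511e+01,  6.99714705e+00,
        6.67290558e-03, -1.60158006e-04]), 'eef_pos': array([0.30477647, 0.60174436, 0.22564718]), 'ee_rot': array([ 3.13999037e+00, -1.39024694e-04, -4.68905313e-01]), 'force': array([ 0.61950987, -0.50169963,  0.15007854]), 'moment': array([ 0.01127815, -0.01946217, -0.01307458]), 'width': 0.08727950941118348}
side {'vertical_fov': 52.305707169530066, 'cx': 318.27074615034167, 'cy': 246.46938668724013, 'k1': -0.07100868992879925, 'R': array([[ 0.99414275, -0.10743507, -0.01174315],
       [-0.06518459, -0.50939069, -0.85806299],
       [ 0.0862042 ,  0.85380257, -0.51341017]]), 't': array([-0.50272725,  0.25397532,  0.63652978])}
top {'vertical_fov': 43.0350020399843, 'cx': 317.70369622639396, 'cy': 245.22269261603174, 'k1': -0.17607115477479612, 'R': array([[ 0.02945642, -0.99946769, -0.01402327],
       [-0.98827834, -0.02701849, -0.15025285],
       [ 0.14979398,  0.01828481, -0.98854814]]), 't': array([0.26469478, 0.54695375, 0.95625444])}
wrist {'vertical_fov': 70.50519283478327, 'cx': 323.2140482338682, 'cy': 239.63707948902336, 'k1': 0.00864907653206201, 'R': array([[-4.51091750e-01, -8.92477484e-01,  4.17380990e-04],
       [-8.54595244e-01,  4.32079351e-01,  2.88052779e-01],
       [-2.57260961e-01,  1.29581541e-01, -9.57614443e-01]]), 't': array([ 0.67356113, -0.03504431,  0.38875458])}
```

View pics/side0.png

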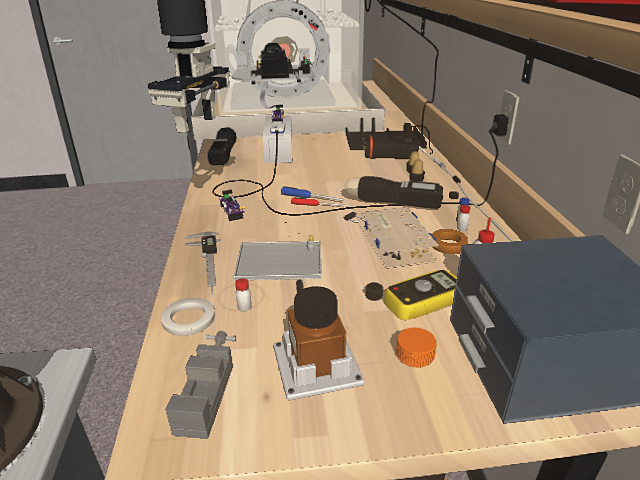

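View pics/top0.png

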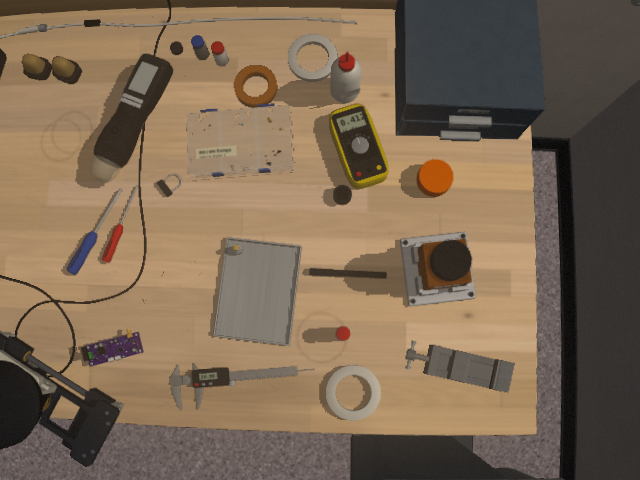

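View pics/wrist0.png

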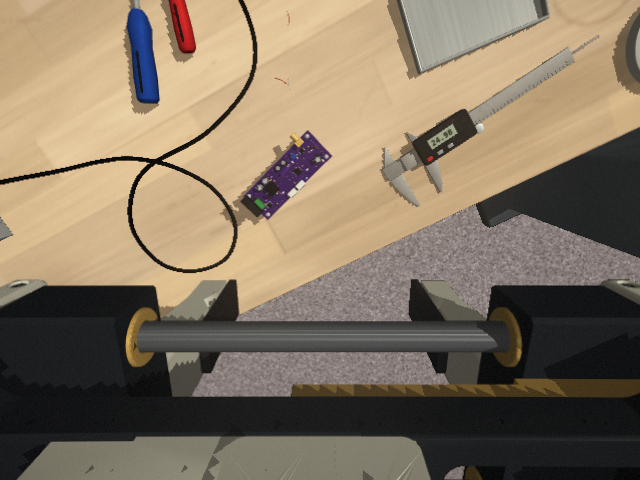

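The side view shows the black cap at (316,308), the jar's decoy orange cap at (416,347) and the tray at (279,260). In the top view the cap is at (450,260), the tray at (257,292), the marker at (347,273) and the vial at (343,334). Next I'll measure these.

```bash
cat > h.py <<'E'
import numpy as np, cv2
from station import *
def K(c):
    f=240/np.tan(np.radians(c["vertical_fov"])/2); return f
def ray(c,uv):
    f=K(c); d=(np.array(uv,float)-[c["cx"],c["cy"]])/f
    s=d.copy()
    for _ in range(20): s=d/(1+c["k1"]*(s@s))
    R=np.array(c["R"]);t=np.array(c["t"])
    return -R.T@t, R.T@np.array([s[0],s[1],1])
def onz(c,uv,z):
    o,d=ray(c,uv); return o+d*(z-o[2])/d[2]
def proj(c,X):
    p=np.array(c["R"])@X+c["t"]; s=p[:2]/p[2]; s=s*(1+c["k1"]*(s@s)); return s*K(c)+[c["cx"],c["cy"]]
E
python3 - <<'E'
from h import *
c=camera_info("top"); im=cv2.imread("pics/top0.png")
cv2.imwrite("pics/topcap.png",cv2.resize(im[220:320,390:490],None,fx=6,fy=6,interpolation=cv2.INTER_CUBIC))
cv2.imwrite("pics/toptray.png",cv2.resize(im[220:360,200:360],None,fx=4,fy=4,interpolation=cv2.INTER_CUBIC))
s=cv2.imread("pics/side0.png")
cv2.imwrite("pics/sidecap.png",cv2.resize(s[270:410,260:380],None,fx=4,fy=4,interpolation=cv2.INTER_CUBIC))
g=im.max(2); m=np.zeros_like(g); m[225:300,420:480]=(g[225:300,420:480]<60)*255
n,l,st,ce=cv2.connectedComponentsWithStats(m)
for i in range(1,n):
    if st[i,4]>100: print(st[i],ce[i],onz(c,ce[i],.129))
for uv in [(435,177)]: print("orange",onz(c,uv,.03))
for uv in [(218,237),(302,246),(290,345),(212,336)]: print("tray",onz(c,uv,.01))
for uv in [(397,136),(535,138)]: print("cab",onz(c,uv,.15))
print("vial",onz(c,(343,333),.056),"marker",onz(c,(347,273),.014))
E
```

```text
[ 430  241   41   40 1304] [450.03757669 260.29907975] [0.50875296 0.07916701 0.129     ]
orange [0.66416394 0.08409031 0.03      ]
tray [0.55381723 0.45187499 0.01      ]
tray [0.54218299 0.30734611 0.01      ]
tray [0.37500218 0.32190381 0.01      ]
tray [0.38530727 0.45360998 0.01      ]
cab [0.69375899 0.16287847 0.15      ]
cab [ 0.6995376 -0.0522519  0.15     ]
vial [0.39716789 0.23548438 0.056     ] marker [0.49783381 0.23010025 0.014     ]
```

View pics/topcap.png

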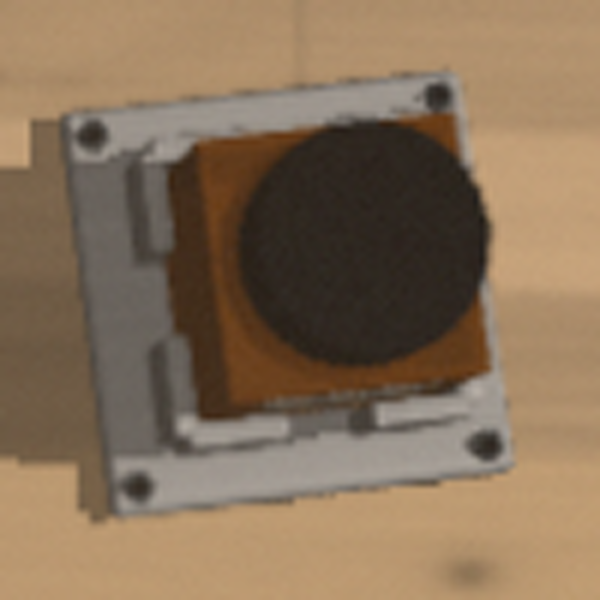

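View pics/toptray.png

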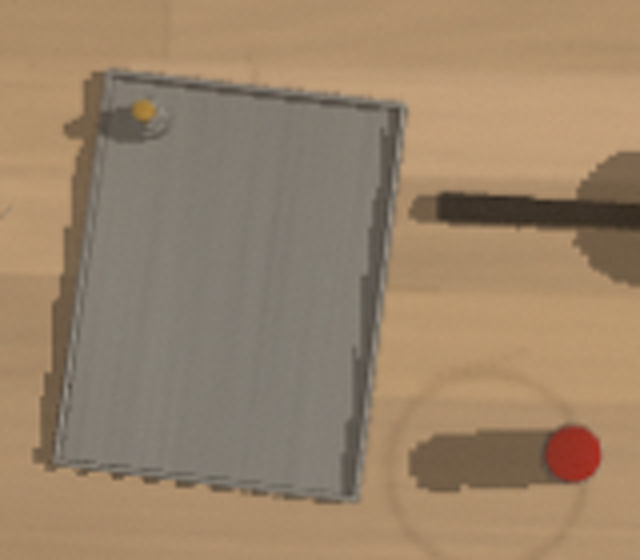

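View pics/sidecap.png

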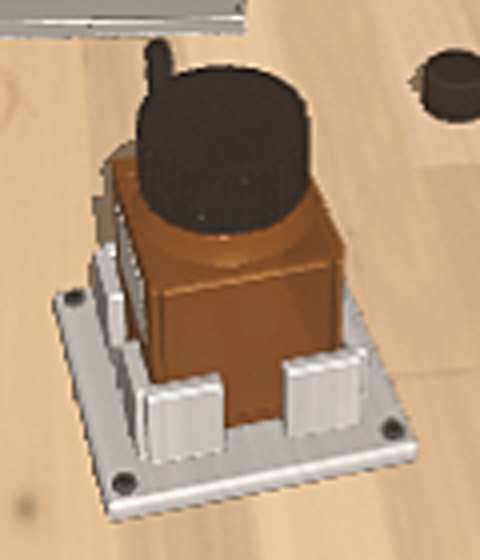

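```bash
python3 - <<'E'
from h import *
c=camera_info("top")
P=np.array([onz(c,uv,.01) for uv in [(400.7,239),(466.5,231.8),(475.2,297.8),(409,305.7)]])
print(P,P.mean(0));e=P[0]-P[3];print("holder yaw",np.degrees(np.arctan2(e[1],e[0])),np.linalg.norm(e))
e=P[0]-P[1];print(np.degrees(np.arctan2(e[1],e[0])),np.linalg.norm(e))
T=np.array([onz(c,uv,.01) for uv in [(226.6,238),(301,246.5),(289.2,344.8),(213.6,336.2)]])
print(T,T.mean(0));e=T[0]-T[3];print("tray yaw",np.degrees(np.arctan2(e[1],e[0])),np.linalg.norm(e));e=T[1]-T[2];print(np.degrees(np.arctan2(e[1],e[0])))
# cap outline in the two cams: predicted top-face extents
for n in("top","side"):
    c=camera_info(n); im=cv2.imread(f"pics/{n}0.png"); g=im.max(2)
    for cen in ([.5087,.0792],list(P.mean(0)[:2])):
        a=np.linspace(0,2*np.pi,90)
        E=np.array([proj(c,np.array([cen[0]+.03*np.cos(t),cen[1]+.03*np.sin(t),z])) for t in a for z in(.129,.099)])
        print(n,cen,E.min(0),E.max(0))
    if n=="side":
        m=(g<60).astype(np.uint8);k,l,st,ce=cv2.connectedComponentsWithStats(m);i=l[308,316];print(st[i],ce[i])
E
```

```text
[[0.55881458 0.13982901 0.01      ]
 [0.57450174 0.02624394 0.01      ]
 [0.4616162  0.01177343 0.01      ]
 [0.44584334 0.12457814 0.01      ]] [0.51019397 0.07560613 0.01      ]
holder yaw 7.688321552761848 0.1139960035087347
97.86334157859086 0.11466322651219124
[[0.55247775 0.43690121 0.01      ]
 [0.54127872 0.30901545 0.01      ]
 [0.37529071 0.32324848 0.01      ]
 [0.3850782  0.45087495 0.01      ]] [0.46353135 0.38001002 0.01      ]
tray yaw -4.771724124170572 0.16798177185049207
-4.900972483351226
top [0.5087, 0.0792] [426.99922518 240.61454121] [469.64240582 282.05557673]
top [np.float64(0.5101939681308173), np.float64(0.07560612795373371)] [429.30325899 239.70322801] [471.97753743 281.14645245]
side [0.5087, 0.0792] [291.74227168 284.02430518] [334.73536151 327.06153534]
side [np.float64(0.5101939681308173), np.float64(0.07560612795373371)] [292.97713594 285.3818338 ] [336.15402025 328.67455483]
[ 294  280   43   48 1483] [314.69251517 306.43088334]
```

Cap is at about (0.510, 0.076), tray centre at (0.4635, 0.380) with yaw -4.8°. First I'll move over the cap.

```bash
python3 -m inch '[[[0.056,0.05,0,0,0,0,0],[0.056,0.05,0,0,0,0,0],[0.056,0.05,0,0,0,0,0],[0.056,0.05,0,0,0,0,0],[0.056,0.05,0,0,0,0,0],[0.056,0.05,0,0,0,0,0],[0.056,0.05,0,0,0,0,0],[0.056,0.05,0,0,0,0,0],[0.056,0.05,0,0,0,0,0],[0.056,0.05,0,0,0,0,0],[0.056,0.05,0,0,0,0,0],[0.056,0.05,0,0,0,0,0],[0.056,0.05,0,0,0,0,0],[0.056,0.05,0,0,0,0,0],[0.056,0.05,0,0,0,0,0],[0,0,0,0,0,0,0],[0,0,0,0,0,0,0]]]' 55
python3 -m inch '[[[0,0,0,0,0,0.0456,0],[0,0,0,0,0,0.0456,0],[0,0,0,0,0,0.0456,0],[0,0,0,0,0,0.0456,0],[0,0,0,0,0,0.0456,0],[0,0,0,0,0,0.0456,0],[0,0,0,0,0,0.0456,0],[0,0,0,0,0,0.0456,0],[0,0,0,0,0,0.0456,0],[0,0,0,0,0,0.0456,0],[0,0,0,0,0,0.0456,0],[0,0,0,0,0,0.0456,0],[0,0,0,0,0,0.0456,0],[0,0,0,0,0,0.0456,0],[0,0,0,0,0,0.0456,0],[0,0,0,0,0,0,0],[0,0,0,0,0,0,0]]]'
python3 - <<'E'
from h import *
s=get_state();print(s["t"],s["q"],s["eef_pos"],s["ee_rot"],s["force"])
print(camera_info("wrist"))
cv2.imwrite("pics/w1.png",grab_frame("wrist"))
E
```

```text
t: 1.85
eef_pos: [0.5102, 0.077, 0.2263]
ee_rot: [3.141, 0.0, -0.471]
force: [-0.0, -0.3, 0.9]
width: 0.0878
t: 3.55
eef_pos: [0.51, 0.0786, 0.2266]
ee_rot: [3.142, 0.0, -2.612]
force: [-0.4, -0.4, -0.8]
width: 0.0877
3.55 [ 5.33670309e-01  9.58626073e-02 -3.33572095e-01 -6.18535526e-05
 -1.14134468e+00 -1.57509396e+00] [0.51002759 0.07860031 0.22656303] [ 3.14153634e+00  1.67008415e-05 -2.61224573e+00] [-0.39441277 -0.3543904  -0.78020198]
{'vertical_fov': 70.50519283478327, 'cx': 323.2140482338682, 'cy': 239.63707948902336, 'k1': 0.00864907653206201, 'R': array([[-5.05776419e-01,  8.62664458e-01,  4.97359099e-04],
       [ 8.25833581e-01,  4.84015811e-01,  2.89357202e-01],
       [ 2.49377444e-01,  1.46760785e-01, -9.57221062e-01]]), 't': array([ 0.19024301, -0.49433719,  0.2506972 ])}
```

View pics/w1.png

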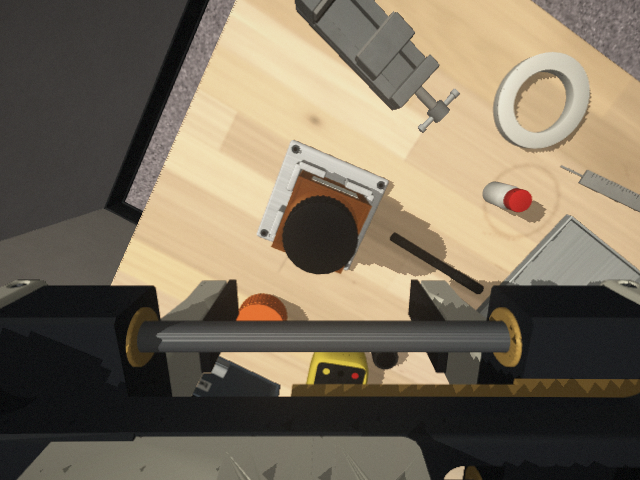

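The cap shows at about (320,235) in the wrist view, and the holder and orange decoy are clear of the fingers.

```bash
python3 - <<'E'
from h import *
for n,f in(("wrist","w1"),("top","top1")):
    c=camera_info(n)
    im=cv2.imread("pics/w1.png") if n=="wrist" else cv2.imread("pics/top0.png")
    g=im.max(2); seed=(320,235) if n=="wrist" else (450,260)
    for th in(50,60,70):
        m=(g<th).astype(np.uint8)
        m=cv2.morphologyEx(m,cv2.MORPH_OPEN,np.ones((7,7)))
        k,l,st,ce=cv2.connectedComponentsWithStats(m);i=l[seed[1],seed[0]]
        x,y,w,h,a=st[i]; print(n,th,st[i],ce[i])
        # model silhouettes: solve centre by matching centroid of projected hull
        def hull(p,full=True):
            a=np.linspace(0,2*np.pi,60)
            E=np.array([proj(c,np.array([p[0]+.03*np.cos(t),p[1]+.03*np.sin(t),z])) for t in a for z in(.129,.099)],np.float32)
            H=cv2.convexHull(E);M=cv2.moments(H);return np.array([M["m10"],M["m01"]])/M["m00"],M["m00"]
        p=np.array([.51,.0756])
        for _ in range(8):
            r,A=hull(p); d=onz(c,ce[i],.12)[:2]-onz(c,r,.12)[:2]; p=p+d
        print(p,A)
E
```

```text
wrist 50 [ 283  197   74   77 4446] [320.27215475 235.28002699]
[0.50901186 0.07491316] 4806.413605168229
wrist 60 [ 283  196   74   78 4560] [319.91447368 234.84780702]
[0.50883744 0.07448063] 4808.854976110393
wrist 70 [ 283  196   74   78 4610] [319.83492408 234.84338395]
[0.50886643 0.0744238 ] 4808.910083344206
top 50 [ 430  241   41   39 1164] [450.91580756 258.93642612]
[0.51264011 0.07522055] 1368.3164030334447
top 60 [ 430  241   41   40 1304] [450.03757669 260.29907975]
[0.51050768 0.07658633] 1368.2534580351785
top 70 [ 430  240   41   41 1344] [449.9389881 260.2514881]
[0.51057673 0.07673869] 1368.201275648782
```

```bash
python3 -m inch '[[[0.003,-0.005,0.03,0,0,0,0],[0,0,0.04,0,0,0,0],[0,0,0.04,0,0,0,0],[0,0,0.04,0,0,0,0],[0,0,0.04,0,0,0,0],[0,0,0.03,0,0,0,0],[0,0,0.02,0,0,0,0],[0,0,0,0,0,0,0],[0,0,0,0,0,0,0]]]'
python3 - <<'E'
from h import *
s=get_state();print(s["t"],s["q"],s["eef_pos"],s["ee_rot"],s["force"])
cv2.imwrite("pics/w2.png",grab_frame("wrist"))
cv2.imwrite("pics/s2.png",cv2.resize(grab_frame("side")[220:410,220:420],None,fx=3,fy=3,interpolation=cv2.INTER_CUBIC))
E
```

```text
t: 4.5
eef_pos: [0.5105, 0.0751, 0.107]
ee_rot: [-3.141, 0.0, -2.616]
force: [0.4, 0.4, 0.5]
width: 0.0871
4.5 [ 5.27111011e-01  2.12706917e-01 -4.96332619e-01  3.29083838e-04
 -8.61437541e-01 -1.57289471e+00] [0.51053878 0.07512326 0.10699639] [-3.14134355e+00  3.19746025e-04 -2.61636568e+00] [0.39972866 0.41269992 0.49756551]
```

View pics/w2.png

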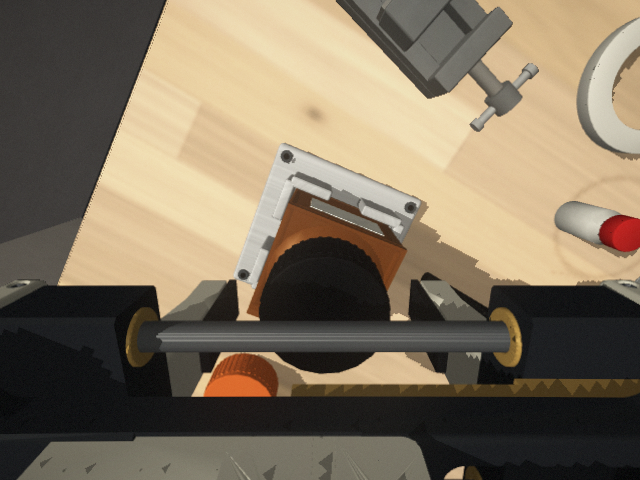

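View pics/s2.png

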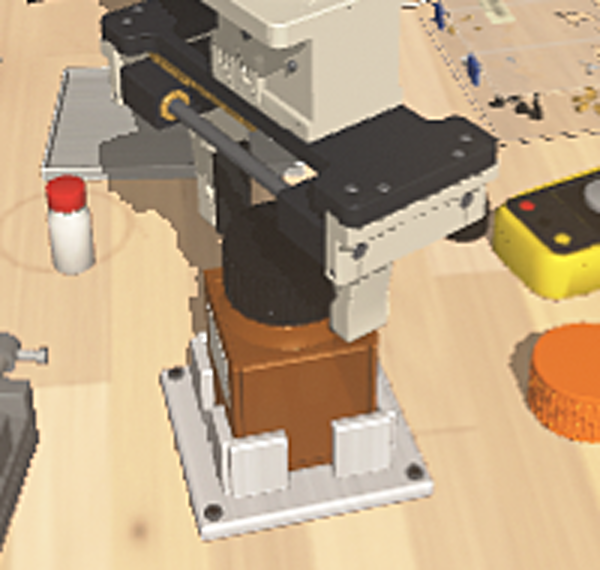

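The cap sits centred between the fingers (cap edges at 263 and 388, fingers at 237 and 410). I'll go 4 mm lower and close lightly first.

```bash
python3 -m inch '[[[0,0,0.009,0,0,0,0],[0,0,0,0,0,0,1],[0,0,0,0,0,0,1],[0,0,0,0,0,0,1],[0,0,0,0,0,0,1],[0,0,0,0,0,0,1],[0,0,0,0,0,0,1],[0,0,0,0,0,0,1]]]' 8
python3 -c "
from h import *
s=get_state();print(s['force'],s['moment'],s['eef_pos'],s['width'])"
```

```text
t: 5.4
eef_pos: [0.5103, 0.075, 0.1021]
ee_rot: [-3.142, 0.0, -2.618]
force: [0.1, 0.0, 0.5]
width: 0.0596
[0.07758052 0.03360085 0.49191034] [ 0.13384079 -0.16510136 -0.05799824] [0.51026544 0.07497011 0.10214553] 0.05956727566601969
```

```bash
python3 -m inch '[[[0,0,0,0,0,0,1],[0,0,0,0,0,0,1],[0,0,0,0,0,0,1],[0,0,0,0,0,0,1]]]' 58
python3 -c "
from h import *
s=get_state();print(s['force'],s['moment'],s['eef_pos'],s['width'])"
python3 -m inch '[[[0,0,-0.0006,0,0,-0.0477,1],[0,0,-0.0006,0,0,-0.0477,1]]]'
python3 -c "
from h import *
s=get_state();print(s['force'],s['moment'],s['eef_pos'],s['width'])"
```

```text
t: 5.8
eef_pos: [0.5103, 0.075, 0.1021]
ee_rot: [-3.142, 0.0, -2.618]
force: [0.7, 0.5, 0.5]
width: 0.0583
[0.73999159 0.47332283 0.54322981] [ 0.20532859 -0.11631449 -0.02909559] [0.51030225 0.07497495 0.10214679] 0.05834911301845373
t: 6.0
eef_pos: [0.5102, 0.0751, 0.1027]
ee_rot: [3.141, 0.001, -2.314]
force: [-0.4, 0.8, 3.9]
width: 0.0587
[-0.37338558  0.76582985  3.91578762] [ 0.57748918 -0.04650957 -1.17360092] [0.51016817 0.07513991 0.10273974] 0.05872445279155376
```

The cap turns with the hand: moment -1.2 N m and a slight upward push of 3.9 N. I'll rise faster.

```bash
python3 -m inch '[[[0,0,-0.0012,0,0,-0.0477,1],[0,0,-0.001,0,0,-0.0477,1]]]'
python3 -c "
from h import *
s=get_state();print(s['force'],s['moment'],s['eef_pos'],s['width'])"
```

```text
t: 6.2
eef_pos: [0.5103, 0.0751, 0.1038]
ee_rot: [3.141, 0.001, -2.015]
force: [0.0, -0.1, 3.6]
width: 0.0587
[ 0.0483564  -0.11774058  3.60107337] [ 0.0380857  -0.00347091 -1.30532515] [0.51026813 0.07506954 0.10377423] 0.05873435155377071
```

```bash
python3 -m inch '[[[0,0,-0.0012,0,0,-0.0477,1],[0,0,-0.0012,0,0,-0.0477,1]]]'
python3 -c "
from h import *
s=get_state();print(s['force'],s['moment'],s['eef_pos'],s['width'])"
```

```text
t: 6.4
eef_pos: [0.5105, 0.0751, 0.1053]
ee_rot: [-3.141, 0.0, -1.713]
force: [-0.3, 0.8, 2.2]
width: 0.0585
[-0.25914529  0.7889441   2.24469907] [ 0.1641876  -0.05427269 -0.108801  ] [0.51053601 0.07507105 0.1053414 ] 0.05853165146077311
```

It has broken loose: the moment fell to -0.1 N m. Now I'll spin it off.

```bash
python3 -m inch '[[[0,0,-0.0011,0,0,-0.0477,1],[0,0,-0.0011,0,0,-0.0477,1],[0,0,-0.0011,0,0,-0.0477,1]]]'
python3 -c "
from h import *
s=get_state();print(s['force'],s['moment'],s['eef_pos'],s['width'])"
```

```text
t: 6.7
eef_pos: [0.5106, 0.0751, 0.1071]
ee_rot: [-3.141, 0.0, -1.263]
force: [-0.1, 0.5, 3.7]
width: 0.0585
[-0.0604721   0.45372363  3.65811937] [ 0.19776104  0.03938199 -0.14586846] [0.51062924 0.07510101 0.10705726] 0.05852429325085767
```

```bash
python3 -m inch '[[[0,0,-0.0014,0,0,-0.0477,1],[0,0,-0.0011,0,0,-0.0477,1],[0,0,-0.0011,0,0,-0.0477,1]]]'
python3 -c "
from h import *
s=get_state();print(s['force'],s['moment'],s['eef_pos'],s['width'])"
```

```text
t: 7.0
eef_pos: [0.5107, 0.0751, 0.1088]
ee_rot: [-3.141, -0.0, -0.813]
force: [-0.0, 2.0, 3.1]
width: 0.0583
[-0.01214357  1.97102943  3.09645608] [ 0.20041892 -0.22430647 -0.08249932] [0.51068361 0.07511766 0.10879882] 0.05831482257543019
```

```bash
python3 -m inch '[[[0,0,-0.0012,0,0,-0.0477,1],[0,0,-0.0012,0,0,-0.0477,1],[0,0,-0.0012,0,0,-0.0477,1]]]'
python3 -c "
from h import *
s=get_state();print(s['force'],s['moment'],s['eef_pos'],s['width'])"
python3 -m inch '[[[0,0,-0.0012,0,0,-0.0477,1],[0,0,-0.0012,0,0,-0.0477,1],[0,0,-0.0012,0,0,-0.0477,1]]]'
python3 -c "
from h import *
s=get_state();print(s['force'],s['moment'],s['eef_pos'],s['width'],s['q'])"
```

```text
t: 7.3
eef_pos: [0.5107, 0.0752, 0.1105]
ee_rot: [-3.141, -0.001, -0.364]
force: [0.5, 1.1, 1.4]
width: 0.0587
[0.54763439 1.07279631 1.41415979] [ 0.34808532 -0.3299675  -0.10634026] [0.51071365 0.07520262 0.11054414] 0.05872713380060867
t: 7.6
eef_pos: [0.5107, 0.0753, 0.1123]
ee_rot: [-3.141, -0.001, 0.086]
force: [1.0, 0.9, 1.4]
width: 0.0589
[0.95066116 0.86930068 1.4010429 ] [ 0.39928565 -0.33079695 -0.06938967] [0.51069227 0.07527587 0.11228012] 0.058887547133871926 [ 5.27026888e-01  2.06108214e-01 -4.90193241e-01 -2.12867839e-06
 -8.73293140e-01  1.12964831e+00]
```

```bash
python3 -m inch '[[[0,0,-0.0011,0,0,-0.0477,1],[0,0,-0.0011,0,0,-0.0477,1],[0,0,-0.0011,0,0,-0.02,1]]]'
python3 -c "
from h import *
s=get_state();print(s['force'],s['moment'],s['eef_pos'],s['width'])"
python3 -m inch '[[[0,0,-0.002,0,0,0,1],[0,0,-0.002,0,0,0,1],[0,0,0,0,0,0,1]]]'
python3 -c "
from h import *
s=get_state();print(s['force'],s['moment'],s['eef_pos'],s['width'],s['q'])"
```

```text
t: 7.9
eef_pos: [0.5106, 0.0753, 0.1138]
ee_rot: [-3.141, -0.001, 0.448]
force: [0.8, 1.6, -1.2]
width: 0.0582
[ 0.80895328  1.62979402 -1.22344813] [ 0.40866368 -0.4692228  -0.05847475] [0.51062182 0.07530737 0.11383716] 0.05817102851693645
t: 8.2
eef_pos: [0.5101, 0.075, 0.1156]
ee_rot: [-3.141, 0.0, 0.441]
force: [1.6, 0.4, -1.7]
width: 0.0588
[ 1.5849923   0.38234739 -1.74203412] [ 0.3880937  -0.30047437 -0.02182486] [0.51014903 0.0750013  0.11559426] 0.058844427290483975 [ 5.27007776e-01  2.01940008e-01 -4.86433354e-01 -1.56447793e-04
 -8.82479752e-01  1.48453721e+00]
```

Only the cap's weight (about -1.7 N) hangs on the hand now. I'll lift slowly.

```bash
python3 -m inch '[[[0,0,-0.004,0,0,0,1],[0,0,-0.004,0,0,0,1],[0,0,-0.004,0,0,0,1],[0,0,0,0,0,0,1]]]'
python3 -c "
from h import *
s=get_state();print(s['force'],s['eef_pos'],s['width'])"
```

```text
t: 8.6
eef_pos: [0.5105, 0.075, 0.1221]
ee_rot: [3.141, -0.001, 0.442]
force: [0.2, 1.5, 0.1]
width: 0.0588
[0.16042781 1.53205817 0.13958913] [0.51046165 0.07499122 0.12212463] 0.05881442465132391
```

```bash
python3 -m inch '[[[0,0,-0.01,0,0,0,1],[0,0,-0.02,0,0,0,1],[0,0,-0.04,0,0,0,1],[0,0,-0.04,0,0,0,1],[0,0,0,0,0,0,1],[0,0,0,0,0,0,1]]]'
python3 - <<'E'
from h import *
s=get_state();print(s['t'],s['force'],s['eef_pos'],s['ee_rot'],s['width'])
cv2.imwrite("pics/s3.png",grab_frame("side"))
E
```

```text
t: 9.2
eef_pos: [0.5102, 0.075, 0.1773]
ee_rot: [-3.141, -0.001, 0.442]
force: [0.6, -0.5, -2.4]
width: 0.0587
9.2 [ 0.57117652 -0.52070753 -2.35438904] [0.51020041 0.07499192 0.17730603] [-3.14131411e+00 -1.20910654e-03  4.42077407e-01] 0.05873543757394277
```

View pics/s3.png

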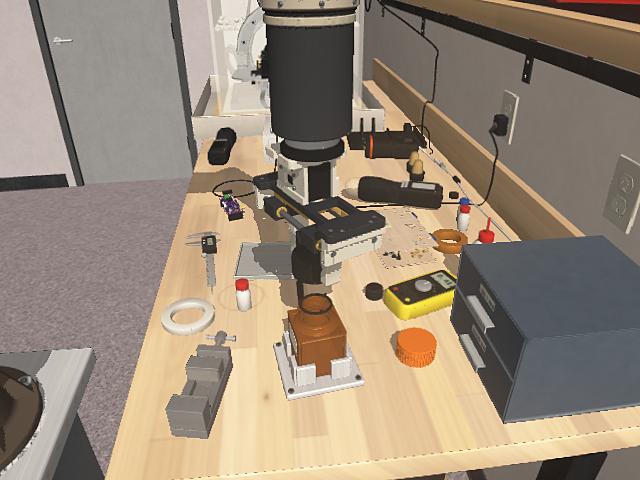

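The jar is open and still standing in the holder at (317,340), with the cap in the hand. Next I'll move over the tray and align the jaws with its long side.

```bash
python3 -m inch '[[[0.0221,-0.0739,0,0,0,0,1],[0.0221,-0.0739,0,0,0,0,1],[0.0221,-0.0739,0,0,0,0,1],[0.0221,-0.0739,0,0,0,0,1],[0.0221,-0.0739,0,0,0,0,1],[0.0221,-0.0739,0,0,0,0,1],[0.0221,-0.0739,0,0,0,0,1],[0.0221,-0.0739,0,0,0,0,1],[0,0,0,0,0,-0.0473,1],[0,0,0,0,0,-0.0473,1],[0,0,0,0,0,-0.0473,1],[0,0,0,0,0,-0.0473,1],[0,0,0,0,0,-0.0473,1],[0,0,0,0,0,-0.0473,1],[0,0,0,0,0,-0.0473,1],[0,0,0,0,0,0,1],[0,0,0,0,0,0,1]]]'
python3 - <<'E'
from h import *
s=get_state();print(s['t'],s['force'],s['eef_pos'],s['ee_rot'],s['width'],s['q'])
c=camera_info("wrist");print(proj(c,np.array([.4635,.38,.003])))
cv2.imwrite("pics/w4.png",grab_frame("wrist"))
cv2.imwrite("pics/s4.png",grab_frame("side"))
E
```

```text
t: 10.95
eef_pos: [0.4633, 0.3796, 0.1759]
ee_rot: [-3.141, 0.001, 1.478]
force: [-0.2, 0.1, -1.1]
width: 0.0589
10.95 [-0.15028598  0.12940065 -1.10940024] [0.46331867 0.37958674 0.17586228] [-3.14083279e+00  1.25355833e-03  1.47793363e+00] 0.05885481665226713 [ 1.01227320e+00  2.73012296e-01 -2.31742035e-01 -1.32527224e-04
 -1.06750327e+00  2.03652028e+00]
[323.83145831 218.20610177]
```

View pics/w4.png

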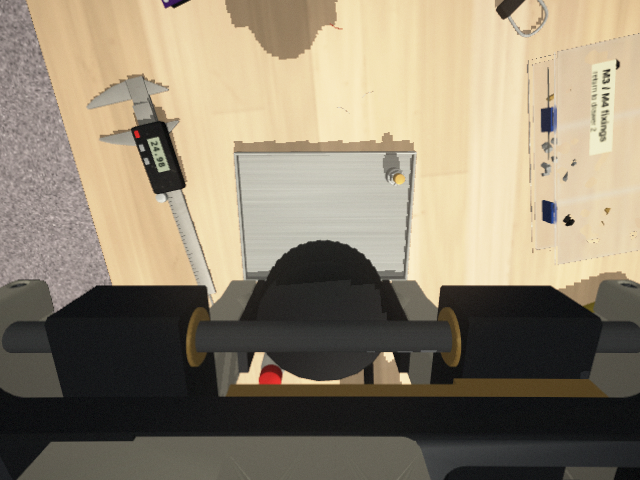

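View pics/s4.png

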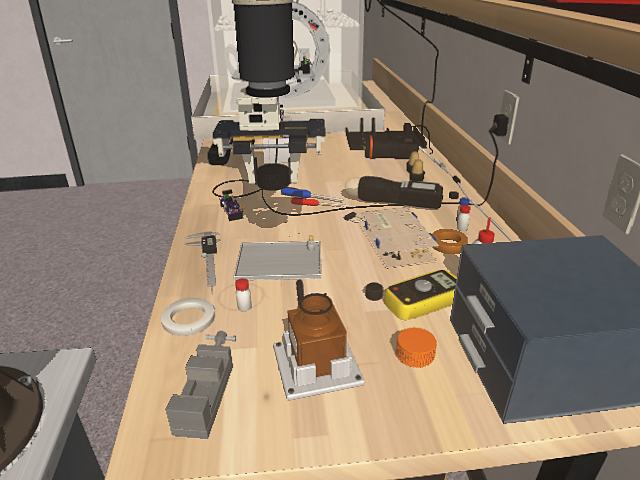

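The tray centre projects to (324,218), which agrees with the tray corners in the picture. Descending.

```bash
python3 -m inch '[[[0,0,0.04,0,0,0,1],[0,0,0.04,0,0,0,1],[0,0,0.04,0,0,0,1],[0,0,0.04,0,0,0,1],[0,0,0.04,0,0,0,1],[0,0,0.04,0,0,0,1],[0,0,0.04,0,0,0,1],[0,0,0.03,0,0,0,1],[0,0,0.01,0,0,0,1],[0,0,0,0,0,0,1],[0,0,0,0,0,0,1]]]'
python3 -m inch '[[[0,0,0.004,0,0,0,1],[0,0,0.004,0,0,0,1],[0,0,0.002,0,0,0,1],[0,0,0,0,0,0,1]]]'
python3 -m inch '[[[0,0,0.002,0,0,0,1],[0,0,0.002,0,0,0,1]]]'
python3 -c "
from h import *
s=get_state();print(s['force'],s['eef_pos'],s['width'])"
```

```text
t: 12.15
eef_pos: [0.4639, 0.3804, 0.0173]
ee_rot: [3.141, -0.001, 1.482]
force: [0.3, 0.0, -1.6]
width: 0.0587
t: 12.55
eef_pos: [0.4635, 0.3799, 0.0117]
ee_rot: [-3.142, -0.0, 1.482]
force: [0.7, -0.6, -1.7]
width: 0.0586
t: 12.75
eef_pos: [0.4636, 0.38, 0.0097]
ee_rot: [3.142, -0.0, 1.482]
force: [0.2, -0.2, -1.3]
width: 0.0584
[ 0.15433333 -0.19792271 -1.28168275] [0.46361008 0.37996641 0.00967813] 0.05842979939595047
```

```bash
for i in 1 2; do python3 -c pass; done; python3 -m inch '[[[0,0,0.002,0,0,0,1],[0,0,0.001,0,0,0,1]]]'; python3 -m inch '[[[0,0,0.001,0,0,0,1],[0,0,0.001,0,0,0,1]]]'
```

```text
t: 12.95
eef_pos: [0.4635, 0.3799, 0.008]
ee_rot: [-3.141, 0.0, 1.482]
force: [0.7, -0.6, -1.4]
width: 0.0584
t: 13.15
eef_pos: [0.4635, 0.3799, 0.0071]
ee_rot: [-3.142, 0.0, 1.482]
force: [-0.4, -0.1, -1.8]
width: 0.0589
```

```bash
python3 -m inch '[[[0,0,0.001,0,0,0,1],[0,0,0.001,0,0,0,1]]]'; python3 -m inch '[[[0,0,0.001,0,0,0,1],[0,0,0,0,0,0,1]]]'
```

```text
t: 13.35
eef_pos: [0.4636, 0.38, 0.0065]
ee_rot: [3.141, -0.0, 1.483]
force: [-1.7, -0.3, 6.7]
width: 0.0587
t: 13.55
eef_pos: [0.4636, 0.38, 0.0065]
ee_rot: [3.141, -0.0, 1.483]
force: [-2.2, -1.5, 6.6]
width: 0.0585
```

The cap touches the tray floor (force +6.7 N). Releasing and rising.

```bash
python3 -m inch '[[[0,0,0,0,0,0,0.1],[0,0,0,0,0,0,0.1],[0,0,0,0,0,0,0.1],[0,0,0,0,0,0,0.1],[0,0,0,0,0,0,0.1]]]' 10
python3 -m inch '[[[0,0,-0.01,0,0,0,0.1],[0,0,-0.03,0,0,0,0.1],[0,0,-0.05,0,0,0,0.1],[0,0,-0.05,0,0,0,0.1],[0,0,-0.05,0,0,0,0.1],[0,0,-0.05,0,0,0,0.1],[0,0,-0.05,0,0,0,0.1],[0,0,-0.05,0,0,0,0.1],[0,0,0,0,0,0,0.1],[0,0,0,0,0,0,0.1]]]'
python3 - <<'E'
from h import *
s=get_state();print(s['t'],s['force'],s['eef_pos'],s['width'])
for n in("wrist","side","top"): cv2.imwrite(f"pics/{n}5.png",grab_frame(n))
E
```

```text
t: 14.05
eef_pos: [0.4636, 0.3799, 0.0056]
ee_rot: [-3.142, 0.0, 1.482]
force: [-0.5, -0.6, 0.4]
width: 0.0787
t: 15.05
eef_pos: [0.4636, 0.3801, 0.1765]
ee_rot: [3.141, -0.002, 1.482]
force: [-0.2, -0.1, -0.7]
width: 0.079
15.05 [-0.15685076 -0.06854409 -0.67598143] [0.46360152 0.38011575 0.17649198] 0.07895183749297995
```

View pics/wrist5.png

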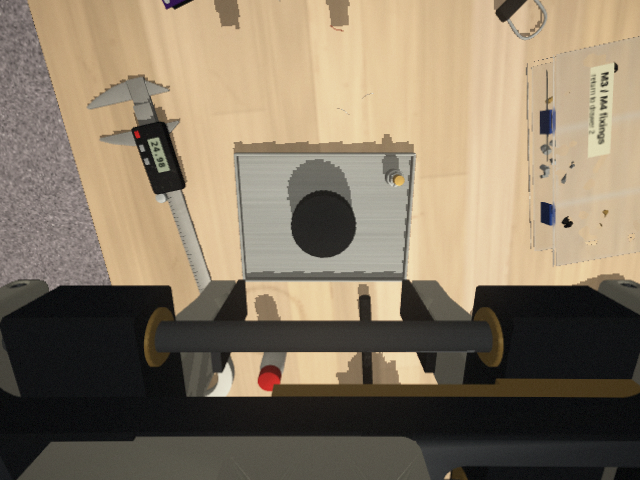

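View pics/side5.png

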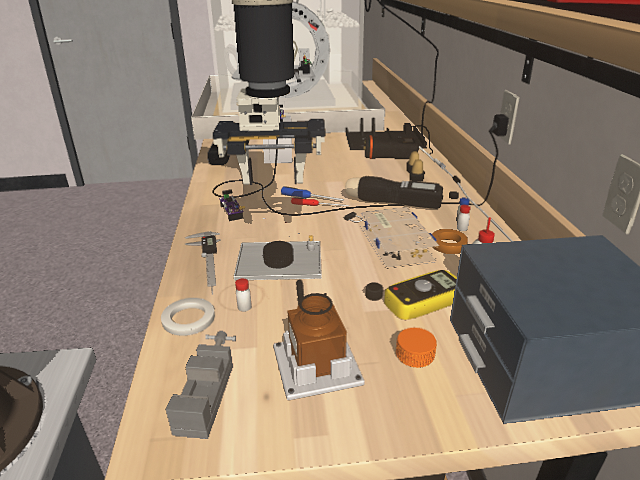

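View pics/top5.png

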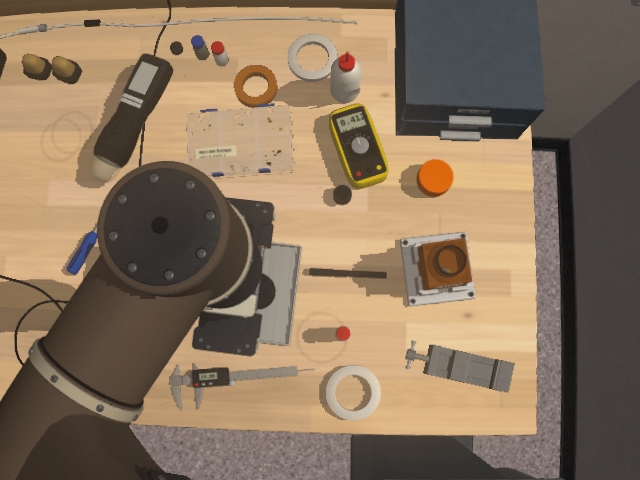

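The cap lies flat and top side up mid-tray at (323,224) in the wrist view. The open jar stands in its holder at (447,265) in the top view, and the bystanders look unmoved. I'll hand it in.

```bash
python3 -c "
from station import *
job_done(); print(get_state()['t'])"
```

```text
the job is handed in; nothing more can be done
the job is handed in; nothing more can be done
```

The cap is off and sits top side up in the middle of the tray, and the open jar is still standing in its holder. I handed the job in at about 15 s of the 64 s.

- **Unscrewing:** I gripped the cap at 58 N. It broke loose within about 0.9 rad, with the twisting moment peaking at about 1.3 N m in the readings. I then spun it to about 3.1 rad with the hand rising alongside it. The vertical force I read between moves stayed between -1.7 N and +3.9 N while it was on the thread. That is well short of 15 N, and of the jar's weight.
- **Setting down:** I lowered the cap until it touched the tray floor at about 6.7 N, then let go and raised the hand clear.
- **Last checks:** The final pictures show the cap flat and centred in the tray, with the other things apparently where they were. The arm is clear of everything. I judged the bystanders and the jar's seating by eye and did not measure them.
- **Disagreement:** The wrist and top cameras placed the cap about 2 mm apart, which is within their calibration. I used a value between them, and the side forces I read stayed within about 2 N.

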